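Release the stock cabinet's drop front with a dowel

TASK

The yellow drop front of the red stock cabinet is locked: take the dowel from its wooden block by the blue sleeve and feel with it through the three holes in the cabinet's sloping grey back for the one with the spring catch behind it; the other two are solid and must not be forced. Push the catch in until the gate springs open by itself, without the robot touching the gate. Then stand the dowel back in its block, foot down, let go, and leave the carton, tote and screwdriver where they are.

Things in the scene. Friction and masses are not known exactly. Their poses are not given: they have to be found in the camera images.
- cabinet: Red steel stock cabinet, fixed: 200 mm deep (x), 240 wide (y), 190 high. Origin: centre of its underside; +x points away from the robot, to the gate's side. Its grey sloping back panel (200 mm long, 6 mm thick) rises from 102 mm high at the edge next to the robot to 186 mm high at x = +80 mm, 25 degrees from level, facing up and towards the robot.
- hole_a (a point): Centre, on the panel's outer face, of the left (cabinet +y) of three round 20 mm release holes, which lie level in a row, 55 mm apart. The point's z axis points straight out of the panel, x up the slope: the dowel goes in along -z, 25 degrees off vertical. 14 mm below the outer face a flat dark plate lies behind each hole; the plates look alike.
- hole_b (a point): The middle hole, same size and axes. Behind just one of the three holes, a different one each time, the plate is the spring catch: it gives from about 4 N, takes about 8 N at 14 mm of travel (foot 28 mm below the outer face), where the gate is released, and stops hard at 20 mm of travel. Behind the other two holes the plate is solid frame and does not give.
- hole_c (a point): The right (cabinet -y) hole, same size and axes. A push of 10 to 15 N is enough to tell the spring catch from the solid frame.
- gate (a joint): Drop-front gate on the cabinet's far (+x) side, hinged along its bottom edge: angle in rad, 0 shut and latched, 1.5 fallen fully open, lying outwards. A spring throws it open by itself once the catch is pushed in, and it stays open.
- gate_edge (a point): Middle of the free edge of the yellow gate: 6 mm thick, 212 mm wide, 162 mm from hinge to free edge; hinge line 18 mm above the bench, 100 mm from the cabinet's origin along its +x. Fully open the gate reaches 262 mm from that origin.
- dowel_tip (a point): Centre of the free foot end of the wooden dowel that pushes the catch. The dowel is 180 mm long: the 14 mm round shank is the lower 120 mm, the upper 60 mm is a square blue plastic sleeve, 24 x 24 mm, its sides along the dowel's x and y. z runs along the dowel from foot to sleeve. 80 to 140 g. It stands upright in the block with its foot down.
- dowel_centre (a point): Centre of the dowel, 90 mm above its foot; same axes.
- dowel_grip (a point): Centre of the dowel's blue sleeve, 150 mm above its foot and 30 mm below its top: hold it here; same axes.
- block_hole0 (a point): Centre of the mouth of the hole in the wooden dowel block (90 x 90 mm, 60 mm high, fixed to the bench). The hole is 23 mm wide, 50 mm deep, its floor 10 mm above the bench, its rim chamfered 3 mm; z up.
- carton: Bystander: cardboard carton, 110 x 80 x 70 mm high, origin at the centre of its underside.
- tote: Bystander: open blue stock tote, 160 x 100 x 70 mm high, origin at the centre of its underside.
- driver: Bystander: screwdriver lying flat on the bench, about 200 mm long along its x; origin on its underside.
There are look-alikes about, which are no part of the job. Leave any pink or purple look-alike of the part that bears block_hole0 alone.

How it is judged:
By the outcome, as a careful person would: the job done as asked, in the order asked, and still so for the second after the job is handed in, with the robot touching nothing.
It also fails if it takes over 64 s, if anything falls off the work surface, if the arm or the gripper's body presses on something with over 40 N, if the wrist force passes 120 N, or if a joint passes its speed limit or range.

ROBOT

A 7-joint arm with a two-finger parallel gripper is mounted at the origin on the work surface. World frame = base frame: x ahead of the robot, y to its left, z up, the work surface at z = 0. Lengths are in m, angles in rad, forces in N, time in s.
With the tool pointing down it reaches from about 0.4 to 0.875 m from the base axis. Payload 6.5 kg.
Tool frame: the origin (TCP) lies midway between the tips of the shut fingers; the grasp point (between the pads) lies 19 mm behind it (arm.grip_point_offset is the distance from the TCP to the grasp point, in m); z points along the fingers, y is the direction in which the jaws open and shut (so a half turn about z gives the same grasp; the last joint's range is limited). The gripper opens to 88 mm and grips with 3 to 60 N. Pads are 18 mm wide; open, the fingers measure 123 mm over their backs; the gripper's body (75 mm by 187 mm) begins 45 mm behind the grasp point.
Start: joints at [1.275, 0.536, -0.004, 1.538, 0.003, 1.067, -0.071], TCP at [0.148, -0.633, 0.201] pointing down, gripper open.
Joint ranges: [-2.7, 2.7], [-0.37, 2.16], [-1.27, 1.26], [0.24, 2.4], [-1.31, 4.45], [0.19, 1.91], [-2.76, 2.76]. Speed limits (rad/s): [2.39, 2.39, 3.14, 3.14, 3.14, 3.14, 3.14].

INTERFACE

Orientations are given as a unit quaternion [x, y, z, w].
In Python, from bench import arm gives the robot as it stands. Calls block until the motion is done:
- arm.move_to(position, orientation): joint-space move of the TCP to a pose.
- arm.move_l(position, speed=0.15, rotation=None): straight line of the TCP; rotation=None keeps the orientation; speed is the mean speed in m/s.
- arm.movej(angles): joint-space move.
- arm.move_gripper(opening, strength=None): finger opening in m; strength is the grip in N (None keeps the last); returns when the fingers have stopped.
- arm.wait(seconds).
- arm.inverse_kinematics(position, orientation): joint angles nearest the present ones, or None.
- arm.get_obs(): the state.
- arm.grab_frame(name): name is "scene" or "side" or "wrist"; returns a dict with "color" (400x640x3 uint8, red, green, blue), "z_map" (400x640 float32, m along the optical axis (not along the pixel's ray), 0 where there is no reading), "fov_y" (degrees; the focal length in pixels is half the picture's height over the tangent of half this angle, whatever the lens; pixels are square), "cx", "cy" (the principal point, pixels), "R" (3x3) and "t" (3): a world point X has camera coordinates R X + t. Camera axes: x right, y down, z forward; pixel columns grow to the right and rows downward; lengths in m; the calibration is good to about 2 mm. A picture is of the moment at which its call begins.
A pose or a line that the arm cannot do raises arm.PlanningError and nothing moves.
- arm.job_done(): hands the job in, once; it reports no verdict.
The state is a dict: "clock": time; "joint_pos": joint angles; "joint_velocities": joint speeds; "effort": joint torques, N m; "tcp_pos": TCP position; "tool_rot": TCP orientation; "contact_force": force on the tool from outside, world axes, zero at the start; "torque": the same for the moment, N m; "gripper_width": finger opening in m.
Only numpy, scipy, OpenCV 4.12 (cv2) and the standard library are available. Lean on these libraries where they do the work, as an engineer would, in place of code of your own. Each camera call takes 0.05 s, during which the arm holds its last target. There are 200 camera calls.

## Working session

There is one attempt and no reset: what is moved stays moved. The work goes in short steps, each a Python script; the robot and the scene stay as the last script left them, time stands still between calls to the robot, and variables do not carry over. Pictures are saved under pics/ and viewed, about 8 in all and at most 12, crops included, and the job is handed in when it is done.

```bash
mkdir -p pics; ls
cat > h.py <<'E'
import numpy as np,cv2
from bench import arm
from scipy.spatial.transform import Rotation as Rn
def grab(n,save=None):
    f=arm.grab_frame(n)
    if save: cv2.imwrite(save,f["color"][:,:,::-1])
    return f
def foc(f): return f["color"].shape[0]/2/np.tan(np.radians(f["fov_y"])/2)
def pt(f,u,v):  # pixel+depth -> world
    z=f["z_map"][int(v),int(u)]; return ray(f,u,v,z)
def ray(f,u,v,z):
    k=foc(f); c=np.array([(u-f["cx"])/k*z,(v-f["cy"])/k*z,z]); return f["R"].T@(c-f["t"])
def plane(f,u,v,h):
    o=-f["R"].T@f["t"]; d=ray(f,u,v,1.)-o; return o+d*(h-o[2])/d[2]
def cloud(f):
    v,u=np.mgrid[:400,:640]; z=f["z_map"]; k=foc(f)
    c=np.stack([(u-f["cx"])/k*z,(v-f["cy"])/k*z,z],-1); return (c-f["t"])@f["R"]
def proj(f,X):
    c=f["R"]@np.asarray(X)+f["t"]; k=foc(f); return c[0]/c[2]*k+f["cx"],c[1]/c[2]*k+f["cy"]
E
python3 - <<'E'
from h import *
a=[grab(n) for n in("scene","side")]
import pickle; pickle.dump(a,open("v.pkl","wb"))
for n,f in zip("ab",a):
    cv2.imwrite(f"pics/{n}.png",f["color"][:,:,::-1]); print(f["fov_y"],f["cx"],f["cy"],-f["R"].T@f["t"],(f["z_map"]>0).mean())
o=arm.get_obs();print(o)
E
```

```text
pics
43.14479252591893 326.55348568875525 195.10587863702426 [ 1.59316339 -0.02840093  0.93925706] 0.99569921875
43.13939546873232 326.65179722205875 189.77340800054503 [0.15541593 0.77784077 1.05124256] 0.9958359375
{'clock': 0.1, 'joint_pos': array([ 1.27478063,  0.53709634, -0.00445196,  1.53873692,  0.00261336,
        1.06732135, -0.07120997]), 'joint_velocities': array([ 0.00046545, -0.00192305,  0.00068082, -0.00183589,  0.00248831,
        0.00054433,  0.00138308]), 'effort': array([ 3.41968378e-03, -5.72071910e+01,  9.94368754e-01, -2.52228159e+01,
       -5.61128848e-02,  1.34275906e-02,  1.70263240e-05]), 'tcp_pos': array([ 0.14791862, -0.6323246 ,  0.20013736]), 'tool_rot': array([ 9.93400491e-01,  1.14694635e-01, -1.48579593e-04, -7.63778848e-04]), 'contact_force': array([0.74190113, 0.39015998, 0.14254769]), 'torque': array([-0.02872461, -0.01405501,  0.04540296]), 'gripper_width': 0.08780348407703249}
```

View pics/a.png

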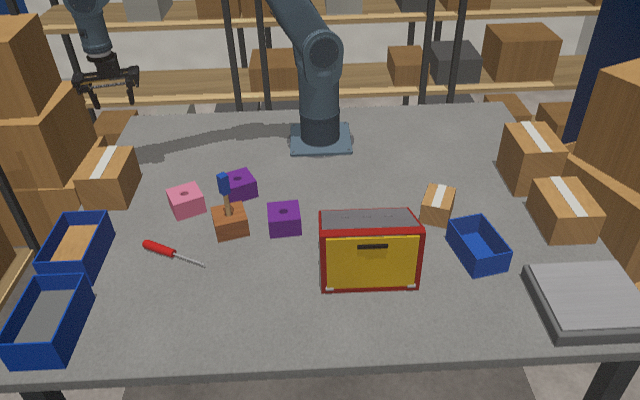

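View pics/b.png

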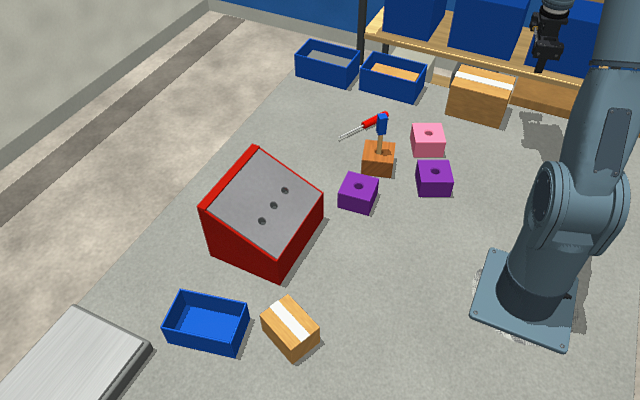

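Scene: dowel and wooden block at (230,215), with the look-alikes pink (186,200), purple (240,185) and purple (284,218) left out. Cabinet at (370,250). Side view: block (378,158), sleeve (382,123), panel holes (262,221), (273,205) and (285,190). The brown block holding the blue-sleeved dowel fits the description.

Run:
```python
from h import *
import pickle
A,B=pickle.load(open("v.pkl","rb"))
P=cloud(B);H=cv2.cvtColor(B["color"],cv2.COLOR_RGB2HSV)
# panel
m=np.zeros((400,640),np.uint8);cv2.fillPoly(m,[np.array([[258,158],[312,192],[272,243],[222,206]])],1)
Q=P[(m>0)];c=np.median(Q,0);
for _ in range(4):
    c=Q.mean(0);n=np.linalg.svd(Q-c,full_matrices=0)[2][2];r=(Q-c)@n;Q=Q[abs(r)<max(.002,2*r.std())]if _<2 else Q[abs(r)<.003]
n*=np.sign(n[2]);print("n",n,"tilt",np.degrees(np.arccos(n[2])),c,r.std(),len(Q))
g=cv2.cvtColor(B["color"],cv2.COLOR_RGB2GRAY);
d=((g<90)&(cv2.erode(m,np.ones((5,5)))>0)).astype(np.uint8)
k,l,s,ce=cv2.connectedComponentsWithStats(d)
o=-B["R"].T@B["t"]
for i in range(1,k):
    if s[i,4]>8:
        e=ray(B,*ce[i],1.)-o; X=o+e*((c-o)@n)/(e@n); print("hole",ce[i],s[i,4],X)
for nm,F in(("A",A),("B",B)):
    P=cloud(F);H=cv2.cvtColor(F["color"],cv2.COLOR_RGB2HSV)
    u0,v0,u1,v1=(205,165,255,245) if nm=="A" else (355,105,400,182)
    w=np.zeros((400,640),bool);w[v0:v1,u0:u1]=1
    bl=w&(H[...,0]>100)&(H[...,0]<122)&(H[...,1]>120)
    if nm=="A": bl[:,232:]=0
    Q=P[bl];print(nm,"blue",bl.sum(),np.percentile(Q,[3,50,97],axis=0).round(4).tolist())
    wd=w&(H[...,0]<22)&(H[...,1]>90)
    T=P[wd&(abs(P[...,2]-.06)<.006)];print("top",len(T),T.min(0),T.max(0),cv2.minAreaRect((T[:,:2]*1000).astype(np.float32)))
    for h0 in(.08,.10,.12,.14,.16,.18):
        S=P[(wd|bl)&(abs(P[...,2]-h0)<.008)]
        if len(S):print(h0,len(S),np.median(S,0).round(4))
for nm,F,(a,b,c2,d2) in(("A",A,(200,160,260,245)),("B",B,(350,100,410,185))):
    cv2.imwrite(f"pics/c{nm}.png",cv2.resize(F["color"][b:d2,a:c2,::-1],None,fx=6,fy=6,interpolation=2))
x=cv2.imread("pics/cA.png");y=cv2.imread("pics/cB.png");cv2.imwrite("pics/c.png",np.hstack([x,y]))
```

```text
n [-0.42288733  0.00534839  0.90616649] tilt 25.019149579867175 [0.63571792 0.09770597 0.14482717] 0.0015070940619466174 3352
hole [284.21875 189.84375] 32 [0.6167406  0.04431796 0.13628599]
hole [273.02702703 204.78378378] 37 [0.6174287  0.09945816 0.13628166]
hole [261.35  220.625] 40 [0.61779239 0.15446185 0.13612674]
A blue 229 [[0.4744, -0.2824, 0.1333], [0.4901, -0.2666, 0.166], [0.4996, -0.2546, 0.188]]
top 582 [ 0.42688217 -0.32105169  0.05401744] [ 0.54026782 -0.21461008  0.06444671] ((484.26885986328125, -268.8633117675781), (95.49263763427734, 89.86324310302734), 15.825095176696777)
0.08 22 [ 0.4888 -0.2673  0.0804]
0.1 24 [ 0.4873 -0.2674  0.0987]
0.12 13 [ 0.4894 -0.2662  0.1175]
0.14 49 [ 0.4916 -0.2653  0.1407]
0.16 53 [ 0.492  -0.2672  0.159 ]
0.18 85 [ 0.4886 -0.2678  0.1843]
B blue 200 [[0.4684, -0.2747, 0.1344], [0.4792, -0.2625, 0.1679], [0.4943, -0.2551, 0.1923]]
top 631 [ 0.42985145 -0.32685153  0.05407173] [ 0.53675802 -0.21431426  0.06598494] ((483.0485534667969, -270.75262451171875), (89.6690902709961, 98.9869155883789), 15.882535934448242)
0.08 20 [ 0.4818 -0.2663  0.0792]
0.1 18 [ 0.4807 -0.2656  0.0984]
0.12 14 [ 0.4808 -0.2671  0.1171]
0.14 37 [ 0.4798 -0.2623  0.1398]
0.16 47 [ 0.4782 -0.2622  0.1597]
0.18 46 [ 0.4787 -0.2608  0.18  ]
```

View pics/c.png

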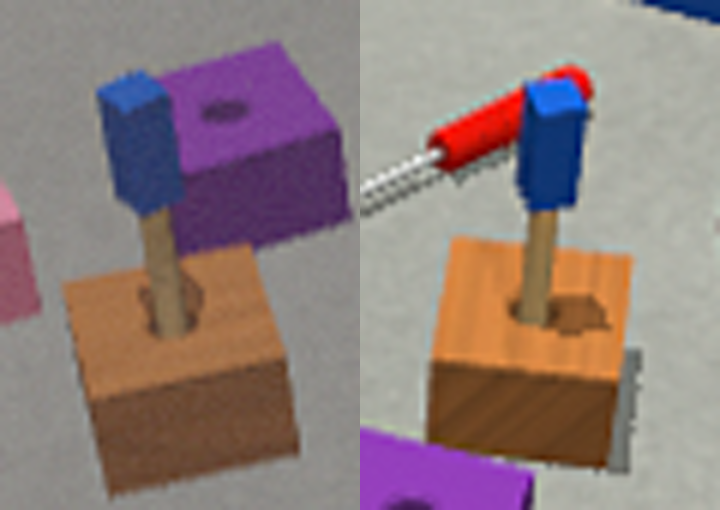

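The wooden block holds the dowel, which is nearly upright. Crop: sleeve at (140,140) left and (550,145) right; the purple block is only behind it. Next I'll go above it and look with the wrist camera.

```bash
cat >> h.py <<'E'
def quat(z,yhint):
    z=np.array(z,float)/np.linalg.norm(z); y=np.array(yhint,float); y-=z*(y@z); y/=np.linalg.norm(y)
    return Rn.from_matrix(np.stack([np.cross(y,z),y,z],1)).as_quat()
def down(a): return quat([0,0,-1],[np.cos(a),np.sin(a),0])
E
python3 - <<'E'
from h import *
for a in np.radians([16,106,-74,-164]):
    print(np.degrees(a),arm.inverse_kinematics([.484,-.268,.36],down(a)))
p=arm.get_obs()["tcp_pos"]; R=Rn.from_quat(arm.get_obs()["tool_rot"]).as_matrix();print(R)
a=np.radians(106) if R[:,1]@[0,1,0]>0 else np.radians(-74)
arm.move_to([.484,-.268,.36],down(a))
f=grab("wrist","pics/w.png"); print(arm.get_obs()["clock"],arm.get_obs()["tcp_pos"],arm.get_obs()["contact_force"],arm.get_obs()["joint_pos"],proj(f,[.484,-.268,.19]))
import pickle;pickle.dump(f,open("w.pkl","wb"))
E
```

```text
16.0 [ 0.83337712  0.28219859 -0.51660694  1.56215877  0.14194214  1.3347884
  0.57977272]
106.0 [ 1.20746677  0.42049536 -1.07114115  1.5429059   0.37213334  1.39991542
  1.95934871]
-74.0 [ 0.59233319  0.25002005 -0.20859629  1.57620768  0.05290532  1.32090423
 -0.91459407]
-164.0 [ 0.40458999  0.23910559  0.02443185  1.58740912 -0.0059801   1.315151
 -2.43250074]
[[ 9.73690237e-01  2.27875187e-01 -4.70400754e-04]
 [ 2.27875641e-01 -9.73689115e-01  1.48339400e-03]
 [-1.19995409e-04 -1.55155913e-03 -9.99998789e-01]]
2.0333 [ 0.48327499 -0.26925171  0.35954147] [ 0.24609163 -0.22776754  0.5999139 ] [ 0.59358902  0.25066149 -0.20732287  1.57639858  0.0530915   1.3208526
 -0.91439392] (np.float64(313.81442607836595), np.float64(166.93270096783638))
```

View pics/w.png

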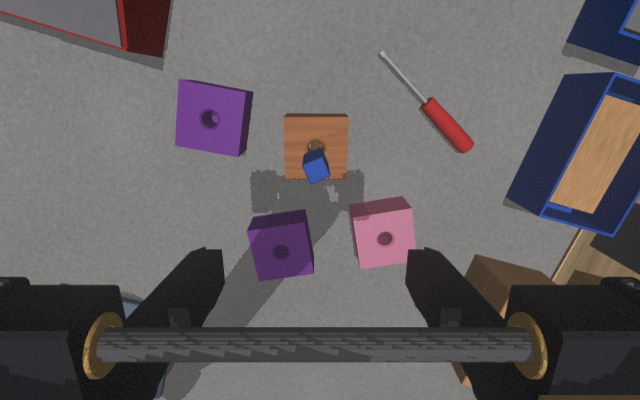

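Wrist view: sleeve top at (316,165) in front of the brown block, turned about 20° from the jaws. Pink and purple blocks are lower and clear of the fingers. Next I'll measure the sleeve and grasp it.

Run:
```python
from h import *
import pickle
f=pickle.load(open("w.pkl","rb"))
P=cloud(f);H=cv2.cvtColor(f["color"],cv2.COLOR_RGB2HSV)
w=np.zeros((400,640),bool);w[140:192,295:337]=1
bl=w&(H[...,0]>100)&(H[...,0]<125)&(H[...,1]>110)
print("top z",np.percentile(P[bl][:,2],[50,90]))
T=bl&(abs(P[...,2]-np.percentile(P[bl][:,2],90))<.006)
v,u=np.nonzero(T); X=np.array([plane(f,a,b,.19) for a,b in zip(u,v)])
r=cv2.minAreaRect((X[:,:2]*1000).astype(np.float32)); print(r,X[:,:2].mean(0))
g=H[...,2]; print(g[150:186,300:332:1][::3,::3])
# hole mouth edge: block top
wd=np.zeros_like(w);wd[105:190,275:360]=1
wd&=(H[...,0]<22)&(H[...,1]>90)&(abs(P[...,2]-.06)<.008)
v,u=np.nonzero(wd);X=np.array([plane(f,a,b,.06) for a,b in zip(u,v)]);print("block",cv2.minAreaRect((X[:,:2]*1000).astype(np.float32)))
cv2.imwrite("pics/wc.png",cv2.resize(f["color"][105:195,270:365,::-1],None,fx=6,fy=6,interpolation=2))
```

```text
top z [0.19007775 0.19122955]
((481.7468566894531, -270.87298583984375), (24.532791137695312, 23.663227081298828), 39.203468322753906) [ 0.4816884  -0.27092715]
[[159 155 131  78  70  78  78  79 124 156 158]
 [167 165  75  79  79  79  78  77 125 163 154]
 [157  88  81  76  79  79  79  76  77 157 158]
 [150  77  77  77  79 123 154 166  78 150 152]
 [157  76  74 141 167 167 167 167 127  73 158]
 [158 143 164 164 166 169 166 167 159  73 159]
 [150 122 163 168 167 166 167 165 164  86 148]
 [161 162 167 164 166 167 165 165 166 149 157]
 [156 155 135 163 164 163 168 166 163 163 123]
 [153 152 146 163 165 166 162 161 165 116 151]
 [ 95  99  95 142 165 164 153  88  94 100  96]
 [ 87  92  95  82 141  94  95  96  92 101  92]]
block ((481.5584411621094, -270.77581787109375), (89.77146911621094, 89.87199401855469), 15.8980712890625)
```

View pics/wc.png

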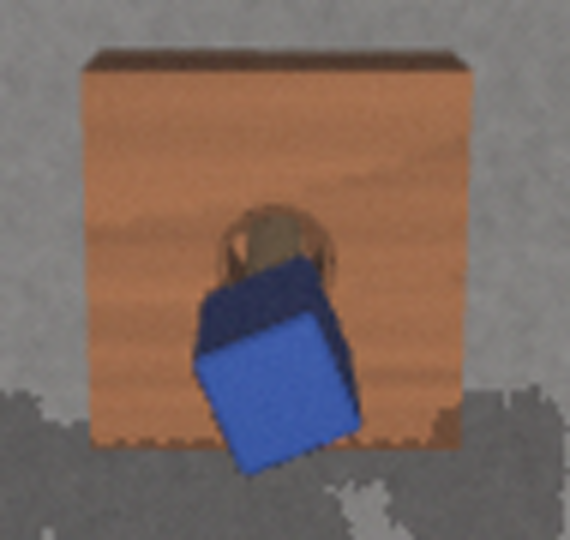

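Run:
```python
from h import *
q=down(np.radians(-50.8))
arm.move_to([.482,-.2705,.24],q); arm.move_l([.482,-.2705,.141],speed=.1)
arm.wait(.2);o=arm.get_obs();print(o["tcp_pos"],o["contact_force"])
arm.move_gripper(.0,strength=40); arm.wait(.2)
o=arm.get_obs();print(o["gripper_width"],o["contact_force"],o["tcp_pos"])
arm.move_l([.482,-.2705,.25],speed=.12)
arm.wait(.2);o=arm.get_obs();print(o["clock"],o["gripper_width"],o["contact_force"],o["tcp_pos"])
# candidate poses above holes
n=np.array([-.4226,.0055,.9063])
h=np.array([.6174,.0995,.1363])
for y in([np.cos(np.radians(t)),np.sin(np.radians(t)),0] for t in(-50,-70,-90,-110,-130,-30)):
    print(y[1],arm.inverse_kinematics(h+n*.20,quat(-n,y)))
```

```text
[ 0.48233284 -0.27067684  0.14152697] [ 0.15311351 -0.4834787   0.11501298]
0.023860474149903048 [-0.14759866  0.4105009  -0.72676156] [ 0.48200881 -0.27049361  0.14102   ]
6.375 0.023634852937848436 [-0.50102798 -0.35223665 -1.41159403] [ 0.48167476 -0.27031757  0.24931479]
-0.766044443118978 [ 0.42597519  0.0282987  -0.80258897  2.02424673  0.27851909  0.70835118
 -1.46960189]
-0.9396926207859083 [ 0.39968293  0.02639607 -0.77601207  2.0252132   0.27581129  0.70792438
 -1.80030375]
-1.0 [ 0.30471663  0.02009165 -0.68043226  2.02887213  0.26744144  0.70666884
 -2.11470468]
-0.9396926207859084 [ 0.27229156  0.01810579 -0.6479192   2.03017778  0.26503471  0.70632784
 -2.43188774]
-0.766044443118978 [ 0.02594859  0.00475499 -0.40219699  2.04086332  0.25284576  0.70481893
 -2.75775198]
-0.49999999999999994 [ 0.43300979  0.0288214  -0.80970971  2.02399175  0.27927548  0.70847207
 -1.11574042]
```

```bash
cat >> h.py <<'E'
n=np.array([-.4226,.0052,.9063]); n/=np.linalg.norm(n)
HO={"c":np.array([.6168,.0444,.1363]),"b":np.array([.6173,.0994,.1363]),"a":np.array([.6178,.1544,.1363])}
QI=quat(-n,[np.cos(np.radians(-60)),np.sin(np.radians(-60)),0])
L=.131
def tip():
    o=arm.get_obs(); return o["tcp_pos"]+Rn.from_quat(o["tool_rot"]).apply([0,0,L])
E
python3 - <<'E'
from h import *
arm.move_l([.482,-.2705,.30],speed=.2)
h=HO["c"]; arm.move_to(h+n*(L+.06),QI); arm.move_l(h+n*(L+.015),speed=.1); arm.wait(.2)
o=arm.get_obs();print(o["clock"],o["contact_force"],tip()-h, o["joint_pos"])
s=grab("side");w=grab("wrist")
import pickle;pickle.dump((s,w),open("i.pkl","wb"))
print(proj(s,h),proj(s,tip()),proj(w,h),proj(w,tip()))
u,v=map(int,proj(s,h)); a=cv2.resize(s["color"][v-50:v+30,u-40:u+40,::-1],(400,400),interpolation=2)
u,v=map(int,proj(w,h)); u=min(max(u,60),580);v=min(max(v,60),340);b=cv2.resize(w["color"][v-60:v+60,u-60:u+60,::-1],(400,400),interpolation=2);print(u,v)
cv2.imwrite("pics/i.png",np.hstack([a,b]))
E
```

```text
8.7833 [ 0.11977204 -0.15948797 -1.02070975] [-5.91261865e-03 -2.43276829e-05  1.44193693e-02] [ 0.39099174  0.1080445  -0.65162617  2.07552973  0.32164508  0.57642637
 -1.56806661]
(np.float64(284.18152260291123), np.float64(189.85416290614)) (np.float64(286.01289441552086), np.float64(186.64602157813832)) (np.float64(314.17971667032805), np.float64(174.15985996175255)) (np.float64(314.53774596923887), np.float64(177.70317760497338))
314 174
```

View pics/i.png

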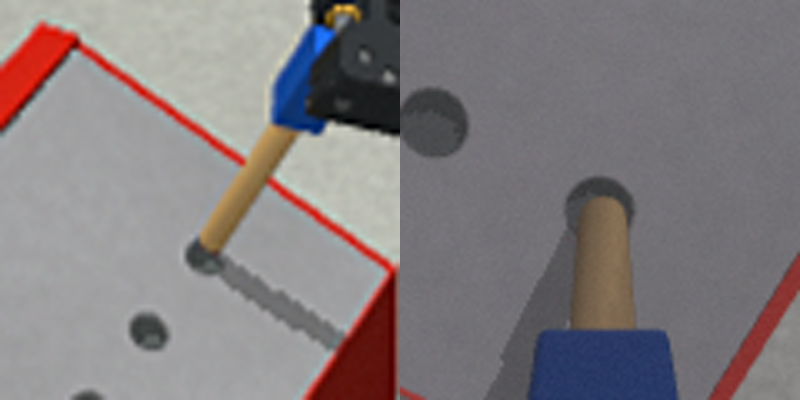

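```bash
cat >> h.py <<'E'
def feel(k,dmax,off=np.zeros(3),fmax=11.,start=-3):
    """push along -n in small steps, stop at fmax; prints depth/force"""
    h=HO[k]+off; arm.move_l(h+n*(L-start*1e-3),speed=.06); arm.wait(.1)
    f0=arm.get_obs()["contact_force"]; d=start; log=[]
    while d<dmax:
        d+=1.5 if d<10 else .75
        arm.move_l(h+n*(L-d*1e-3),speed=.03)
        F=arm.get_obs()["contact_force"]-f0; t=-(tip()-HO[k])@n*1e3
        fa=F@n; fl=np.linalg.norm(F-fa*n); log.append((round(d,1),round(t,1),round(fa,1),round(fl,1)))
        if fa>fmax or fl>8: break
        if t<10 and fa>5: break
    print(k,log,arm.get_obs()["clock"]); return log
E
python3 - <<'E'
from h import *
feel("c",17)
print(tip()-HO["c"])
E
```

```text
c [(-1.5, np.float64(-1.5), np.float64(-0.2), np.float64(1.4)), (0.0, np.float64(0.1), np.float64(-0.4), np.float64(1.1)), (1.5, np.float64(1.6), np.float64(0.3), np.float64(0.5)), (3.0, np.float64(3.1), np.float64(0.6), np.float64(0.6)), (4.5, np.float64(4.6), np.float64(0.5), np.float64(0.3)), (6.0, np.float64(6.1), np.float64(0.5), np.float64(0.6)), (7.5, np.float64(7.6), np.float64(-0.2), np.float64(0.2)), (9.0, np.float64(9.1), np.float64(-0.8), np.float64(0.5)), (10.5, np.float64(10.6), np.float64(-0.5), np.float64(0.7)), (11.2, np.float64(11.3), np.float64(0.4), np.float64(1.2)), (12.0, np.float64(12.0), np.float64(0.5), np.float64(0.7)), (12.8, np.float64(12.8), np.float64(0.1), np.float64(0.5)), (13.5, np.float64(13.3), np.float64(4.0), np.float64(1.0)), (14.2, np.float64(13.3), np.float64(12.7), np.float64(1.6))] 12.8333
[ 0.00710782  0.00045153 -0.0114065 ]
```

C is solid: 12.7 N with no give. Next is B.

Run:
```python
from h import *
arm.move_l(HO["c"]+n*(L+.012),speed=.1); arm.move_l(HO["b"]+n*(L+.012),speed=.1)
feel("b",16.5)
```

```text
b [(-1.5, np.float64(-1.5), np.float64(0.7), np.float64(0.9)), (0.0, np.float64(0.1), np.float64(0.3), np.float64(1.0)), (1.5, np.float64(1.6), np.float64(1.9), np.float64(0.8)), (3.0, np.float64(3.1), np.float64(0.1), np.float64(0.4)), (4.5, np.float64(4.6), np.float64(1.0), np.float64(0.5)), (6.0, np.float64(6.1), np.float64(0.6), np.float64(1.1)), (7.5, np.float64(7.6), np.float64(1.4), np.float64(0.4)), (9.0, np.float64(9.1), np.float64(0.5), np.float64(1.2)), (10.5, np.float64(10.6), np.float64(0.1), np.float64(1.3)), (11.2, np.float64(11.3), np.float64(1.7), np.float64(1.2)), (12.0, np.float64(12.0), np.float64(0.4), np.float64(0.8)), (12.8, np.float64(12.8), np.float64(0.3), np.float64(1.2)), (13.5, np.float64(13.4), np.float64(3.1), np.float64(1.0)), (14.2, np.float64(14.1), np.float64(5.3), np.float64(1.0)), (15.0, np.float64(14.9), np.float64(4.7), np.float64(0.5)), (15.8, np.float64(15.8), np.float64(4.4), np.float64(1.6)), (16.5, np.float64(16.5), np.float64(4.1), np.float64(0.6))] 18.5917
```

B gives at about 4 N. I'll push it through to about 16 mm of travel, watching the force, then withdraw and look at the gate.

Run:
```python
from h import *
f0=arm.get_obs()["contact_force"]; h=HO["b"]
for d in(19,22,24,26,27,28,29,30):
    arm.move_l(h+n*(L-d*1e-3),speed=.03); F=(arm.get_obs()["contact_force"]-f0)@n+4.1
    print(d,round(-(tip()-h)@n*1e3,1),round(F,1))
    if F>16: break
arm.wait(.2)
s=grab("scene","pics/g.png")
arm.move_l(h+n*(L+.03),speed=.1); o=arm.get_obs();print(o["clock"],o["contact_force"],o["gripper_width"])
g=grab("scene")
w=grab("wrist"); import pickle;pickle.dump(w,open("w2.pkl","wb"))
cv2.imwrite("pics/g2.png",np.hstack([g["color"][150:350,200:480,::-1],cv2.resize(w["color"],(320,200))[...,::-1]]))
```

```text
19 19.2 4.6
22 22.1 4.8
24 24.0 5.2
26 26.0 7.0
27 26.9 7.3
28 27.8 9.0
29 28.8 9.3
30 29.8 8.9
21.5917 [-0.01664174  0.11523984 -1.82801782] 0.023249669661917844
```

View pics/g2.png

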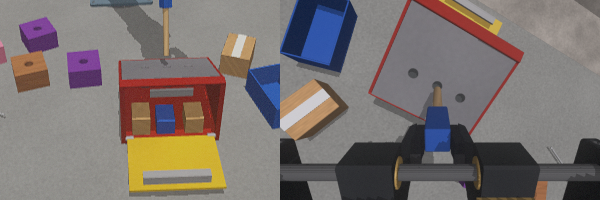

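The gate lies fully open (left panel, ~(177,165)). I'll stand the dowel back the way it came.

Run:
```python
from h import *
q=down(np.radians(-50.8))
arm.move_l(HO["b"]+n*(L+.08),speed=.15)
arm.move_to([.482,-.2705,.30],q); arm.move_l([.482,-.2705,.208],speed=.15); arm.wait(.2)
f0=arm.get_obs()["contact_force"]; z=.208
while z>.138:
    z-=.004 if z>.146 else .001
    arm.move_l([.482,-.2705,z],speed=.05); o=arm.get_obs(); F=o["contact_force"]-f0
    if abs(F[2])>4 or np.linalg.norm(F[:2])>6: break
print(z,o["tcp_pos"],F,o["clock"])
import pickle; a,b=grab("scene"),grab("side"); cv2.imwrite("pics/p.png",np.hstack([cv2.resize(a["color"][150:250,190:290,::-1],(400,400)),cv2.resize(b["color"][90:190,330:430,::-1],(400,400))]))
```

```text
0.13999999999999993 [ 0.48273833 -0.27062079  0.14095349] [-1.01425045  0.57189324  7.80249577] 29.5333
```

View pics/p.png

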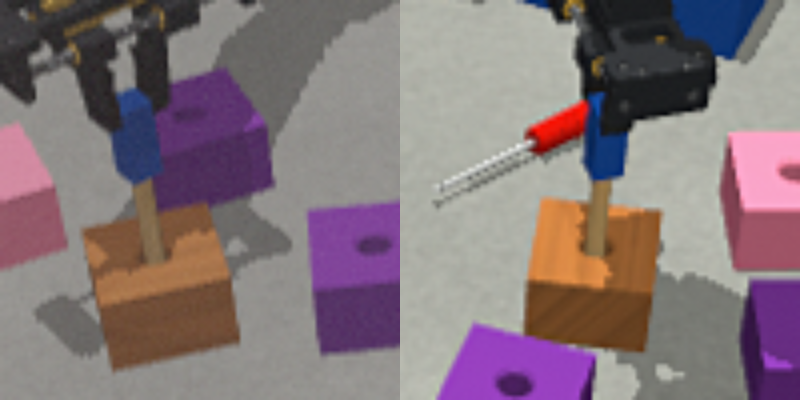

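The dowel is seated upright at the floor of the brown block's hole (left (150,255), right (595,245)). I'll release, retreat and check.

Run:
```python
from h import *
arm.move_l([.482,-.2705,.141],speed=.02); arm.move_gripper(.06); arm.wait(.3)
arm.move_l([.482,-.2705,.30],speed=.1); arm.wait(.5)
o=arm.get_obs();print(o["clock"],o["gripper_width"],o["contact_force"])
w=grab("wrist");s=grab("scene");b=grab("side")
for F in(s,b):
    H=cv2.cvtColor(F["color"],cv2.COLOR_RGB2HSV);P=cloud(F)
    m=(H[...,0]>100)&(H[...,0]<122)&(H[...,1]>120)&(np.linalg.norm(P[...,:2]-[.482,-.271],axis=-1)<.04)&(P[...,2]<.2)
    print(m.sum(),np.percentile(P[m],[3,50,97],axis=0).round(3).tolist())
cv2.imwrite("pics/f.png",np.hstack([cv2.resize(s["color"],(400,250)),cv2.resize(b["color"],(400,250))])[...,::-1])
```

```text
33.1167 0.06018601534499674 [0.03636582 0.66258391 0.71461944]
226 [[0.477, -0.281, 0.135], [0.491, -0.266, 0.165], [0.499, -0.255, 0.189]]
199 [[0.468, -0.276, 0.135], [0.48, -0.263, 0.168], [0.495, -0.254, 0.192]]
```

View pics/f.png

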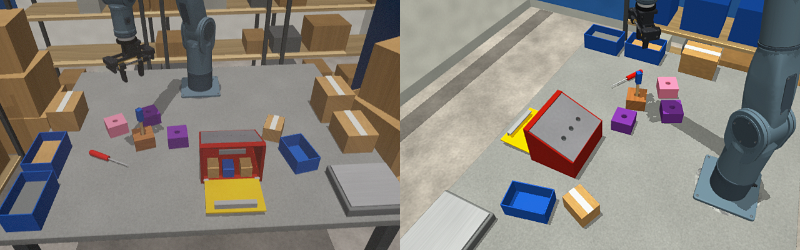

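The dowel stands in the wooden block (left (140,125), right (637,90)), the gate is open, the bystanders are unmoved and the gripper is clear.

```bash
python3 -c "
from h import *
arm.job_done()"
```

```text
the job is handed in; nothing more can be done
```

The job is done and handed in, with no failed checks; the hand-in call gave no verdict. The gate sprang open by itself, and the dowel is back in its wooden block, foot down and released.

- **Holes:** I tried C first. It was solid: it took 12.7 N with no give, so I backed out. B gave way from about 4 N, so I pushed it to a foot depth of 29.8 mm at about 9 N. A was not tried.
- **Last checks:** The pictures after letting go show the gate lying fully open and the dowel upright, within 1–3 mm of its first position. The carton, tote and screwdriver look unmoved by eye; I did not measure them. The gripper was clear, contact readings were at noise level, and the clock read about 33 s.
- **Small disagreements:** The plates were met at about 13.3 mm rather than 14 mm, and the wrist picture of hole C was about 3 mm off the side-camera estimate. Neither affected the job.

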